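# Fit the drip tray and hold the griddle's gas tap at its lighting position

### The arm

A 6-joint arm with a two-finger parallel gripper is mounted at the origin on the work surface. World frame = base frame: x ahead of the robot, y to its left, z up, the work surface at z = 0. Lengths are in mm, angles in rad, forces in N, time in s.
With the tool pointing down it reaches from about 275 to 1000 mm from the base axis. Payload 8.4 kg.
Tool frame: the origin (TCP) lies at the very end of the fingers, on their centre line; the grasp point (between the pads) lies 19 mm behind it (r.pinch_z is the distance from the TCP to the grasp point, in mm); z points along the fingers, y is the direction in which the jaws open and shut (so a half turn about z gives the same grasp; the last joint's range is limited). The gripper opens to 85 mm and grips with 20 to 120 N. Pads are 22 mm wide; open, the fingers measure 114 mm over their backs; the gripper's body (76 mm by 85 mm) begins 54 mm behind the grasp point. The pads swing forward as they close: fully open they stand 13 mm farther back than shut.
Start: joints at [-1.27, 0.353, 1.633, -0, 1.155, -0.002], TCP at [186.37, -596.569, 231.281] pointing down, gripper open.
Joint ranges: [-2.63, 2.63], [-0.92, 2.1], [0.06, 2.66], [-1.3, 4.44], [0, 2.69], [-3.02, 3.02]. Speed limits (rad/s): [2.22, 2.22, 2.79, 3.14, 3.14, 3.14].

### API

Orientations are given as [roll, pitch, yaw] about the fixed x, y, z axes, in that order (R = Rz(yaw) Ry(pitch) Rx(roll)).
In Python, from rig import r, optics gives the robot as it stands.
- The arm moves only by the shell command python3 -m creep 'ROWS' [FORCE]. ROWS is JSON, a list of rows, each an object with "dp": the shift along the tool's x, y, z in mm, a list of three; "angular": the turn, a rotation vector about the tool's x, y, z in rad, a list of three; "fingers": the finger opening in mm, from 0 to 85.4. In form: [{"dp": [dx, dy, dz], "angular": [wx, wy, wz], "fingers": fingers}, ...]. A call has 1 to 5 rows; each row is the pose to reach, as a shift and turn from the pose commanded when the call began, along the tool's axes at that moment; what a row does not reach only later rows make up. A row lasts 1/12 s, in which the tool goes at most 41.7 mm and 7.16 degrees, less where a joint would pass 70% of its speed; a pose out of reach is approached as far as the arm can. A call with a gripper value outside its range is refused whole. The fingers move at their own pace and stop on an object; FORCE is the grip in N (left out, the last holds). Time passes only in rows, so rows that repeat a pose let the fingers close. It gives the time, the measured TCP pose, the force and the opening at its end, in the units of the state.
- r.sense(): the state, without advancing time (a new reading comes with each control period).
- optics.grab_frame(name): name is "scene" or "top" or "wrist"; returns the picture (400x640x3 uint8, blue, green, red); there is no depth.
- optics.camera_params(name): a dict with "fx", "fy", "cx", "cy" (pixels), "eye" and "rotation" of the camera in the world; the wrist camera has in their place "T_tool_cam" (4x4, takes a point from camera to tool coordinates, whose origin is the TCP and whose axes are the flange's). Camera axes: x right, y up, looking along -z (the intrinsics and any distortion apply to the point x, -y, -z); pixel columns grow to the right and rows downward; lengths in mm; the calibration is good to about 2 mm. A picture is of the moment at which its call begins: read the wrist's pose just before it. camera_params takes no time and is no camera call.
- r.sign_off(): hands the job in, once; it reports no verdict.
The state is a dict: "clock": time; "qpos": joint angles; "qvel": joint speeds; "joint_efforts": joint torques, N m; "eef_pos": TCP position; "tcp_rot": TCP orientation; "contact_force": force on the tool from outside, world axes, zero at the start; "wrist_torque": the same for the moment, N m; "opening": opening from 0.0 (shut) to 1.0 (fully open).
Only numpy, scipy, OpenCV 4.12 (cv2) and the standard library are available. Lean on these libraries where they do the work, as an engineer would, in place of code of your own. Each camera call takes 0.05 s, during which the arm holds its last target.

### The job

Make the gas griddle ready and light it: while the tap is still off, slide the aluminium drip tray, pan first, into its slot low in the griddle's front until its front plate sits fully home against the panel, and let go of the tray. Then press the tap lever down past its first two clicks (low, high) to the third, the lighting position, all the way to its stop; it springs back when let go, so finish with the fingers still pressing it there, do not release it. Leave the jar, the lighter and the grill brush where they are.

Things in the scene. Friction and masses are not known exactly. Their poses are not given: they have to be found in the camera images.
- tray_grip (a point): Middle of the loose drip tray's handle, a straight black bar 16 wide (y), 22 high, 82 mm long, standing out level from the tray's upright front plate. The point is on the bar's centre line, 45 mm before the front plate's front face, 48 mm before its back face, 26 mm above the tray's flat underside. Axes: x from handle to pan, y across, z up. It starts left or right, in front of the griddle.
- tray_far (a point): Middle of the far edge of the same drip tray (about 0.2 kg), on its underside, 198 mm along x from tray_grip. Polished aluminium pan, open on top, 150 long x 118 wide x 22 mm high; front plate 3 thick, 150 wide, 42 mm high.
- slot (a point): Middle of the mouth of the tray slot, in the plane of the griddle's front panel, on the floor the tray slides on (24 mm above the work surface). Axes: x level into the slot, y left along the panel, z up. Mouth 134 wide, 34 mm high, narrowing to 127 wide within 18 mm. Tray home: front plate's back against the panel, tray_grip at x -48, y 0, z +26 mm here.
- slot_lip (a point): Front edge of the lip below the slot: its level floor stands out 30 mm before the panel, 134 mm wide, 24 mm above the work surface, with a short ramp down another 12 mm in front of it.
- griddle: Fixed stainless gas griddle, in another place and turned a little each time. Origin: foot of the middle of its front panel, which faces the robot; x into the griddle, y left. 440 mm wide (y), 300 deep; deck 125 mm high; from 35 mm behind the panel the dark plate 137 high, guards up to 180 mm. Slot at y -90 mm, tap at y +55 mm.
- tap_axis (a point): Point on the tap's axis, fixed to the griddle: 48 mm before the panel, 95 mm above the work surface, 145 mm left of the slot. Axes as slot; the tap turns about x. Black round hub (radius 18 mm) with one lever bar to the left (+y), 14 thick (x), 12 mm high, end 75 mm from the axis, its middle plane through this point: 41 mm clear of the panel.
- lever_end (a point): Point on the upper face of the tap lever, in the middle of its thickness, 55 mm out from the tap's axis: a good place to press down. It moves with the lever.
- tap (a joint): Turn of the tap in rad; grows as the lever is pressed down. 0 = off, lever 0.5 rad above level. It stays by itself at the clicks low (about 0.3) and high (about 0.7). Third, the lighting position, is at the stop at 1.08 (lever 0.58 below level); let go, it springs back to high. Push at 55 mm: up to 6 N before low and before high, about 12 N from 0.87 to 1.0, about 9 N at the stop.
- jar_mid (a point): Middle of a glass jar with a twist cap, 72 mm across, 100 mm high, right of the griddle. Leave it.
- lighter_mid (a point): Middle of a small grey plastic lighter lying flat left of the griddle, 85 mm long along x, 24 wide, 14 high. Leave it.
- brush_mid (a point): Middle of a rubber-handled grill brush lying flat, about 240 mm long along x, on the other side from the tray. Leave it.

How it is judged (in metres and radians):
On the way, in this order (a step that is already met when the one before it is completed fails the run):
1. the drip tray is fully home in its slot and let go (x of tray_grip in the frame of slot between -0.057 and -0.044 m and y of tray_grip in the frame of slot between -0.009 and 0.009 m and z of tray_grip in the frame of slot between 0.02 and 0.034 m and angle between the x axis of tray_grip and the x axis of slot, either way round below 0.08 rad and angle between tray_grip's own z axis and vertical below 0.1 rad and contact force between the fingers and drip_tray below 0.2 N), for 0.2 s.
2. the tap lever is pressed past low and high into the third, lighting position (value of joint tap above 0.97 rad and contact force between the fingers and tap above 1 N), for 0.5 s.
At the end, for the whole second after the job is handed in: The fingers still press the tap lever (over 1 N) with the tap steady beyond 0.97 rad, in its third position; the drip tray is untouched and home: its front plate within about 9 mm of the panel, within 9 mm sideways, square to 0.08 rad and level (all of step 1 and all of step 2 and velocity of joint tap between -0.3 and 0.3 rad/s); the arm keeps its last pose, push and grip.
It fails at once if the tap was opened while the drip tray was out (value of joint tap above 0.25 rad and not (x of tray_grip in the frame of slot between -0.057 and -0.044 m and y of tray_grip in the frame of slot between -0.009 and 0.009 m and z of tray_grip in the frame of slot between 0.02 and 0.034 m and angle between the x axis of tray_grip and the x axis of slot, either way round below 0.08 rad and angle between tray_grip's own z axis and vertical below 0.1 rad)).
It fails at once if the jar was disturbed (distance of jar_mid from where it was at the start of the episode above 0.03 m).
It fails at once if the lighter was disturbed (distance of lighter_mid from where it was at the start of the episode above 0.03 m).
It fails at once if the grill brush was disturbed (distance of brush_mid from where it was at the start of the episode above 0.03 m).
It also fails if it takes over 64 s, if anything falls off the work surface, if the arm or the gripper's body presses on something with over 40 N, if the wrist force passes 120 N, or if a joint passes its speed limit or range.

## Working session

There is one attempt and no reset: what is moved stays moved. The work goes in short steps, Python scripts to look and compute and a shell command to move; the robot and the scene stay as the last step left them, time stands still between calls to the robot, and variables do not carry over. Pictures are saved under pics/ and viewed, and the job is handed in when it is done.

```bash
ls; mkdir -p pics; python3 - <<'E'
from rig import r, optics
import cv2
print(r.sense())
for n in ("scene","top","wrist"):
    cv2.imwrite(f"pics/{n}0.png",optics.grab_frame(n)); print(n,optics.camera_params(n))
E
```

```text
pics
{'clock': 0.0, 'qpos': array([-1.27036160e+00,  3.53639756e-01,  1.63412723e+00,  1.87113366e-05,
        1.15518931e+00, -2.38594822e-03]), 'qvel': array([-6.98241048e-04, -8.56322460e-04,  9.07525462e-05, -1.15747584e-03,
       -1.45033578e-03, -9.87730525e-04]), 'joint_efforts': array([ 9.32793409e-04, -6.05244184e+01, -3.42058110e+01, -1.93780642e-05,
        9.12817020e-03, -3.47096329e-05]), 'eef_pos': array([ 186.25910255, -596.11067517,  230.56986993]), 'tcp_rot': array([-3.14022905e+00, -2.03616811e-05,  3.02813096e-01]), 'contact_force': array([ 0.01639437,  0.00135605, -0.41074171]), 'wrist_torque': array([0.02674567, 0.01941399, 0.00580595]), 'opening': 1.0006926962906806}
scene {'fx': 394.74281891731476, 'fy': 394.74281891731476, 'cx': 317.56314816824886, 'cy': 207.17086409511998, 'eye': array([1153.63978072,  -30.75913738,  807.178649  ]), 'rotation': array([ 6.90704638e-01, -6.42777594e-04,  1.54734018e+00])}
top {'fx': 498.3081642506371, 'fy': 498.3081642506371, 'cx': 325.2205834550999, 'cy': 198.23131673580235, 'eye': array([ 360.36842768,   13.14838935, 1309.89771604]), 'rotation': array([ 0.14783989, -0.00484194, -1.55420011])}
wrist {'fx': 320.4272783237428, 'fy': 320.4272783237428, 'cx': 318.73202994085597, 'cy': 198.89850632253385, 'T_tool_cam': array([[-3.35379075e-04,  9.53909273e-01,  3.00094963e-01,
         7.58778238e+01],
       [ 9.99999781e-01,  4.90989163e-04, -4.43126778e-04,
         5.14317731e-01],
       [-5.70046118e-04,  3.00094749e-01, -9.53909229e-01,
        -1.42965282e+02],
       [ 0.00000000e+00,  0.00000000e+00,  0.00000000e+00,
         1.00000000e+00]])}
```

View pics/scene0.png

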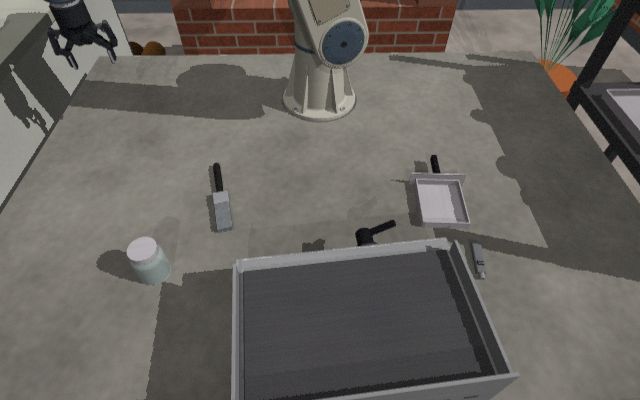

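View pics/top0.png

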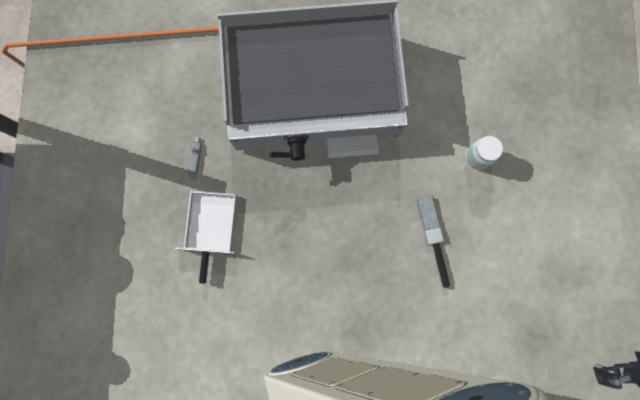

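View pics/wrist0.png

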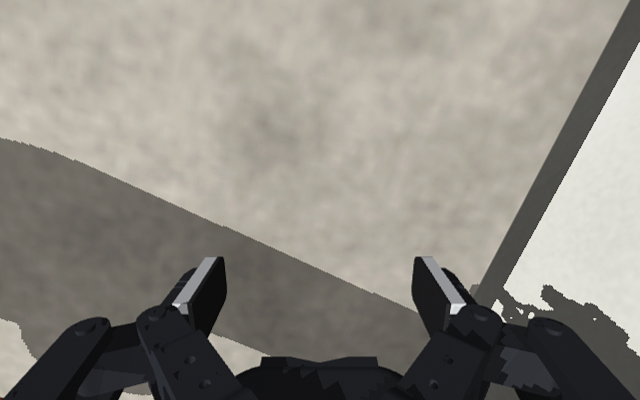

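The top view shows the tray at left (handle about (204,267), plate about (208,249)), the griddle at the top with the tap near (295,148) and the slot lip at (353,146). The brush is at (435,240), the jar at (485,152) and the lighter at (195,156).

```bash
cat > h.py <<'E'
import numpy as np, cv2
from scipy.spatial.transform import Rotation as Ro
from rig import r, optics
def cam(name,pose=None):
    c=optics.camera_params(name)
    if name=="wrist":
        s=pose or r.sense(); T=np.array(c["T_tool_cam"]); Rt=Ro.from_euler('xyz',s["tcp_rot"]).as_matrix()
        return c, Rt@T[:3,:3], Rt@T[:3,3]+s["eef_pos"]
    return c, Ro.from_euler('xyz',c["rotation"]).as_matrix(), np.array(c["eye"])
def p2w(name,u,v,z,C=None):
    c,R,e=C or cam(name)
    d=R@np.array([(u-c["cx"])/c["fx"],-(v-c["cy"])/c["fy"],-1])
    return e+d*(z-e[2])/d[2]
def w2p(name,p,C=None):
    c,R,e=C or cam(name)
    q=R.T@(np.array(p)-e)
    return np.array([c["cx"]+c["fx"]*q[0]/-q[2], c["cy"]-c["fy"]*q[1]/-q[2]])
E
python3 - <<'E'
import cv2
t=cv2.imread("pics/top0.png")
cv2.imwrite("pics/c1.png",cv2.resize(t[180:290,160:270],None,fx=5.4,fy=5.4,interpolation=cv2.INTER_CUBIC))
cv2.imwrite("pics/c2.png",cv2.resize(t[100:190,215:415],None,fx=4,fy=4,interpolation=cv2.INTER_CUBIC))
E
```

```text
(no output)
```

View pics/c1.png

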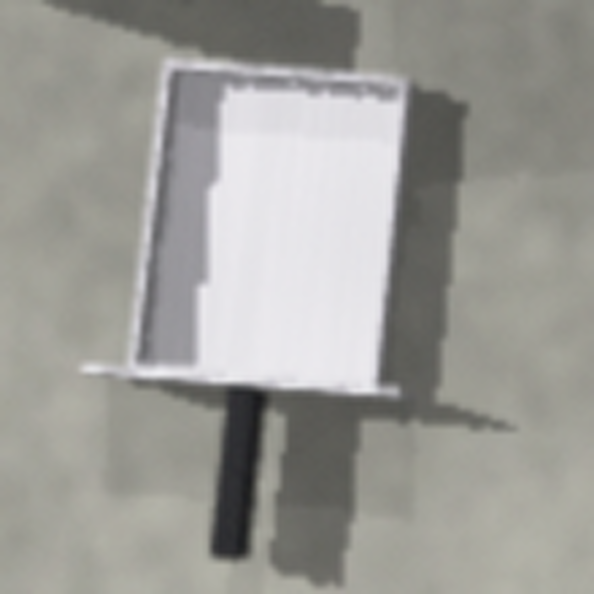

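View pics/c2.png

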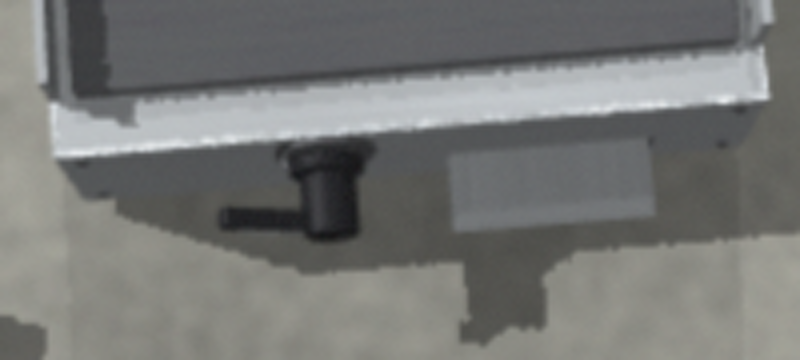

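```bash
python3 - <<'E'
from h import *
def f(x,y,s,ox,oy,z): return p2w("top",(x+.5)/s-.5+ox,(y+.5)/s-.5+oy,z)
a=lambda x,y,z:f(x,y,5.4,160,180,z)
b=lambda x,y,z:f(x,y,4,215,100,z)
P={k:a(*v) for k,v in dict(FL=(165,62,22),FR=(407,76,22),NL=(133,365,22),NR=(378,388,22),h0=(247,390,37),h1=(231,556,37),pl=(82,370,42),pr=(398,391,42)).items()}
for k,v in P.items(): print(k,v.round(1))
ang=lambda d:np.arctan2(d[1],d[0])
print("yaw", ang(P['FL']-P['NL']),ang(P['FR']-P['NR']),ang(P['h0']-P['h1']),ang(P['FL']-P['FR'])-np.pi/2,ang(P['pl']-P['pr'])-np.pi/2)
G={k:b(*v) for k,v in dict(dl=(57,157,125),dr=(768,98,125),bl=(85,198,0),br=(740,145,0),lipfl=(457,231,12),lipfr=(655,214,12),lipbl=(450,154,24),lipbr=(650,138,24),lev=(220,218,122),hubn=(333,240,95)).items()}
for k,v in G.items(): print(k,v.round(1))
print("gyaw",ang(G['dl']-G['dr'])-np.pi/2,ang(G['bl']-G['br'])-np.pi/2,ang(G['lipfl']-G['lipfr'])-np.pi/2)
E
```

```text
FL [565.1 363.6  22. ]
FR [560.2 246.2  22. ]
NL [418.7 370.6  22. ]
NR [409.8 253.5  22. ]
h0 [407.2 312.2  37. ]
h1 [330.2 315.6  37. ]
pl [415.1 388.7  42. ]
pr [407.8 240.4  42. ]
yaw -0.047534916007935635 -0.048380782160376765 -0.0446775118215756 -0.04110220677803622 -0.049178565846826006
dl [679.5 248.3 125. ]
dr [ 724.7 -186.9  125. ]
bl [685.1 253.    0. ]
br [ 729.9 -188.7    0. ]
lipfl [664.    2.2  12. ]
lipfr [ 678.  -129.8   12. ]
lipbl [713.5   7.7  24. ]
lipbr [ 726.8 -125.2   24. ]
lev [643.8 147.8 122. ]
hubn [637.5  80.   95. ]
gyaw 0.10340064630980694 0.10089460828373364 0.10536022321086036
```

```bash
cat > go.py <<'E'
import sys
from h import *
# target x y z roll pitch yaw -> dp, angular in the tool frame
def go(x,y,z,rpy):
    s=r.sense(); R=Ro.from_euler('xyz',s["tcp_rot"])
    dp=R.inv().apply(np.array([x,y,z])-s["eef_pos"])
    w=(R.inv()*Ro.from_euler('xyz',rpy)).as_rotvec()
    print("now",s["clock"],s["eef_pos"].round(1),s["tcp_rot"].round(3),"F",s["contact_force"].round(1),"op",round(s["opening"]*85.4,1))
    print("q",s["qpos"].round(2)); print("dp",dp.round(1),"w",w.round(3),"rows",np.linalg.norm(dp)/41.7,np.linalg.norm(w)/.125)
if __name__=="__main__":
    a=[float(v) for v in sys.argv[1:]]; go(*a[:3],a[3:6])
E
python3 go.py 470 -60 260 3.1416 0 0.103
```

```text
now 0.15 [ 186.2 -596.2  230.7] [-3.141  0.     0.303] F [ 0.4  0.5 -0.8] op 85.4
q [-1.27  0.35  1.63 -0.    1.16 -0.  ]
dp [ 430.7 -427.3  -28.8] w [-0.001  0.     0.2  ] rows 14.565624554971533 1.5980254779256735
```

```bash
python3 -m creep '[{"dp":[28,-28,-2],"angular":[0,0,0.04],"fingers":85},{"dp":[57,-57,-4],"angular":[0,0,0.08],"fingers":85},{"dp":[86,-85,-6],"angular":[0,0,0.12],"fingers":85},{"dp":[115,-114,-8],"angular":[0,0,0.16],"fingers":85},{"dp":[143,-142,-10],"angular":[0,0,0.2],"fingers":85}]'; python3 go.py 470 -60 260 3.1416 0 0.103
```

```text
clock: 0.57
eef_pos: [280.8, -416.4, 241.1]
tcp_rot: [-3.141, 0.0, 0.1]
contact_force: [0.1, -0.2, 0.1]
opening: 0.995
now 0.5667 [ 280.8 -416.4  241.1] [-3.141  0.     0.1  ] F [ 0.1 -0.2  0.1] op 85.0
q [-0.98  0.15  1.88  0.    1.11  0.49]
dp [ 223.9 -335.7  -18.8] w [-0.001  0.    -0.003] rows 9.687925823658249 0.022511449747808155
```

```bash
python3 -m creep '[{"dp":[22,-33,-2],"angular":[0,0,0],"fingers":85},{"dp":[45,-67,-4],"angular":[0,0,0],"fingers":85},{"dp":[67,-100,-6],"angular":[0,0,0],"fingers":85},{"dp":[90,-134,-8],"angular":[0,0,0],"fingers":85},{"dp":[112,-168,-10],"angular":[0,0,0],"fingers":85}]'; python3 -m creep '[{"dp":[22,-33,-2],"angular":[0,0,0],"fingers":85},{"dp":[45,-67,-4],"angular":[0,0,0],"fingers":85},{"dp":[67,-100,-6],"angular":[0,0,0],"fingers":85},{"dp":[90,-134,-8],"angular":[0,0,0],"fingers":85},{"dp":[112,-168,-10],"angular":[0,0,0],"fingers":85}]';  python3 - <<'E'
from h import *
s=r.sense(); print(s["eef_pos"],s["tcp_rot"],s["qvel"].round(3)); cv2.imwrite("pics/w1.png",optics.grab_frame("wrist"))
print(w2p("wrist",[713,-59,24]))
print(s)
E
```

```text
clock: 0.98
eef_pos: [375.1, -238.0, 251.5]
tcp_rot: [3.141, -0.0, 0.102]
contact_force: [0.0, -0.4, -0.4]
opening: 1.0
clock: 1.4
eef_pos: [469.4, -59.2, 261.5]
tcp_rot: [3.141, -0.0, 0.103]
contact_force: [0.4, 0.2, -0.8]
opening: 0.992
[469.395717   -59.16106334 261.48948229] [ 3.14145657e+00 -3.93348455e-04  1.02790364e-01] [ 0.989  0.231 -0.311 -0.004  0.076  0.981]
[349.16569008 -73.96795845]
{'clock': 1.4, 'qpos': array([-1.28515452e-01,  8.12645361e-02,  1.91202271e+00, -4.63748741e-05,
        1.14789134e+00,  1.33950956e+00]), 'qvel': array([ 0.98920321,  0.23051869, -0.3108493 , -0.0040397 ,  0.07605722,
        0.98147362]), 'joint_efforts': array([ -6.57444969, -43.52531791, -31.29401207,   0.18891692,
         0.17821883,  -1.56326417]), 'eef_pos': array([469.395717  , -59.16106334, 261.48948229]), 'tcp_rot': array([ 3.14145657e+00, -3.93348455e-04,  1.02790364e-01]), 'contact_force': array([ 0.39793679,  0.16208078, -0.75821526]), 'wrist_torque': array([ 0.02296329, -0.02146611, -0.00236832]), 'opening': 0.9916711090275433}
```

View pics/w1.png

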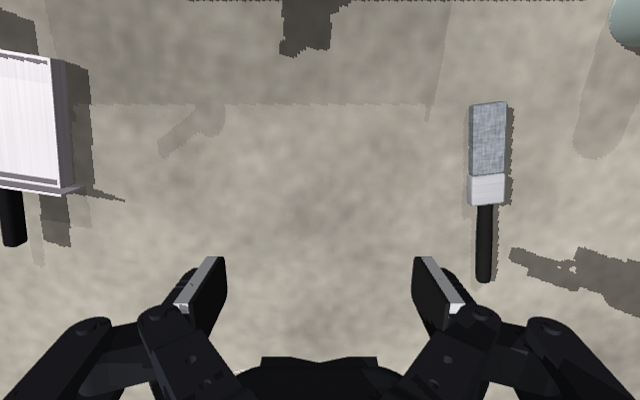

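The view stops short of the griddle. I'll move forward and tilt to look into it.

```bash
python3 go.py 540 -20 280 3.1416 -0.4 0.103
```

```text
now 1.45 [472.6 -53.8 262. ] [-3.139 -0.004  0.104] F [2.3 3.  0.4] op 85.1
q [-0.12  0.08  1.91  0.    1.15  1.35]
dp [ 70.6 -26.7 -17.6] w [-0.003  0.396  0.001] rows 1.859269164321449 3.172043746626376
```

```bash
python3 -m creep '[{"dp":[17,-7,-5],"angular":[0,0.1,0],"fingers":85},{"dp":[35,-14,-9],"angular":[0,0.2,0],"fingers":85},{"dp":[53,-20,-13],"angular":[0,0.3,0],"fingers":85},{"dp":[70,-27,-17],"angular":[0,0.4,0],"fingers":85},{"dp":[70,-27,-17],"angular":[0,0.4,0],"fingers":85}]';  python3 - <<'E'
from h import *
s=r.sense(); im=optics.grab_frame("wrist");cv2.imwrite("pics/w2.png",im)
C=cam("wrist",s)
import pickle; pickle.dump(C,open("w2.pkl","wb"))
print(w2p("wrist",[713,-59,24],C),s["qvel"].round(2))
cv2.imwrite("pics/w2z.png",cv2.resize(im[0:240,140:540],None,fx=2,fy=2,interpolation=cv2.INTER_CUBIC))
E
```

```text
clock: 1.87
eef_pos: [535.2, -26.3, 278.1]
tcp_rot: [-3.141, -0.404, 0.103]
contact_force: [-0.8, -1.0, -0.3]
opening: 0.994
[356.00703511 111.04994441] [-0.01  0.03 -0.06 -0.07  0.2   0.03]
```

View pics/w2z.png

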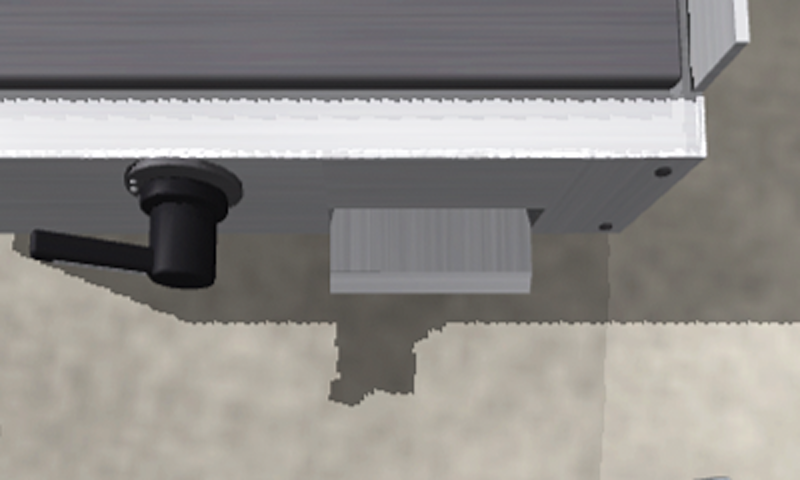

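View pics/w2.png

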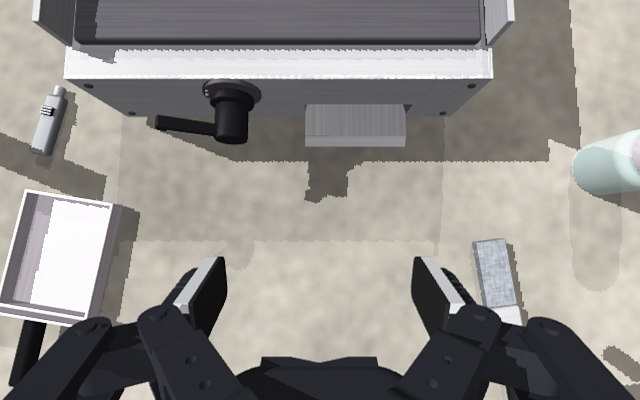

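```bash
python3 - <<'E'
from h import *
import pickle
C=pickle.load(open("w2.pkl","rb"))
f=lambda x,y,z:p2w("wrist",(x+.5)/2-.5+140,(y+.5)/2-.5,z,C)
L,R=f(330,271,24),f(531,271,24)
print(L,R,np.linalg.norm(L-R),np.arctan2((L-R)[1],(L-R)[0])-np.pi/2)
y=.103;ex=np.array([np.cos(y),np.sin(y),0]);ey=np.array([-np.sin(y),np.cos(y),0])
print("slot from lip",(L+R)/2+30*ex)
print("bottom right",f(620,233,0),"deck right",f(705,157,125), "->slot", f(705,157,125)+130*ey, f(620,233,0)+130*ey)
print("top est", w2p("top",(L+R)/2)) 
# tray with this image
g=lambda x,y,z:p2w("wrist",x,y,z,C)
for n,p in dict(FL=(27,190,22),FR=(121,205,22)).items(): print(n,g(*p))
E
```

```text
[672.87698046   5.76856945  24.        ] [ 686.62310031 -127.18175388   24.        ] 133.65905986653877 0.10302682138237373
slot from lip [709.59104602 -57.62205295  24.        ]
bottom right [ 728.5462629  -193.60835216    0.        ] deck right [ 722.13171586 -186.67022202  125.        ] ->slot [708.76537906 -57.35919758 125.        ] [715.17992609 -64.29732772   0.        ]
top est [352.7664813  150.94547071]
FL [562.69603736 360.76405512  22.        ]
FR [555.84905799 234.80104183  22.        ]
```

```bash
python3 go.py 445 150 220 3.1416 -0.0 -0.047
```

```text
now 1.9167 [534.4 -26.8 277.8] [-3.141 -0.398  0.103] F [-0.3  0.3  0.6] op 85.4
q [-0.1  -0.03  2.05  0.12  0.73  1.29]
dp [ -87.6 -185.1   25.9] w [-0.03  -0.397  0.148] rows 4.949322577250857 3.401238887202258
```

```bash
python3 -m creep '[{"dp":[-17,-37,5],"angular":[-0.006,-0.08,0.03],"fingers":70},{"dp":[-34,-74,10],"angular":[-0.012,-0.16,0.06],"fingers":60},{"dp":[-52,-111,15],"angular":[-0.018,-0.24,0.09],"fingers":50},{"dp":[-70,-148,21],"angular":[-0.024,-0.32,0.12],"fingers":50},{"dp":[-87,-185,26],"angular":[-0.03,-0.4,0.15],"fingers":50}]';python3 go.py 353.5 314.6 160 3.1416 0 -0.047
```

```text
clock: 2.33
eef_pos: [445.9, 150.3, 220.7]
tcp_rot: [3.138, 0.007, -0.051]
contact_force: [-0.2, -0.6, 0.5]
opening: 0.588
now 2.3333 [445.9 150.3 220.7] [ 3.138  0.007 -0.051] F [-0.2 -0.6  0.5] op 50.2
q [ 0.32  0.13  1.96 -0.    1.06  1.95]
dp [-100.3 -159.6   60.7] w [ 0.004  0.007 -0.004] rows 4.749298833122304 0.0696152449251157
```

```bash
python3 -m creep '[{"dp":[-20,-32,12],"angular":[0,0,0],"fingers":50},{"dp":[-40,-64,24],"angular":[0,0,0],"fingers":50},{"dp":[-60,-96,36],"angular":[0.004,0.007,-0.004],"fingers":50},{"dp":[-80,-128,49],"angular":[0.004,0.007,-0.004],"fingers":50},{"dp":[-100,-160,60],"angular":[0.004,0.007,-0.004],"fingers":50}]';python3 -m creep '[{"dp":[0,0,0],"angular":[0,0,0],"fingers":50},{"dp":[0,0,0],"angular":[0,0,0],"fingers":50}]'; python3 - <<'E'
from h import *
s=r.sense(); im=optics.grab_frame("wrist");cv2.imwrite("pics/w3.png",im)
C=cam("wrist",s)
import pickle; pickle.dump(C,open("w3.pkl","wb"))
for p in ([366.5,314,37],[329.5,315.6,37],[410,311.5,37]): print(w2p("wrist",p,C))
E
python3 go.py 353.5 314.6 9 3.1416 0 -0.047
```

```text
clock: 2.75
eef_pos: [353.9, 314.9, 160.0]
tcp_rot: [-3.141, -0.004, -0.046]
contact_force: [1.8, 0.5, -0.3]
opening: 0.584
clock: 2.92
eef_pos: [353.9, 315.0, 159.9]
tcp_rot: [-3.141, -0.004, -0.041]
contact_force: [0.4, 0.6, 0.9]
opening: 0.584
[318.24215998 176.82582575]
[318.20319445 217.60559556]
[319.05439372 124.44301162]
now 2.9667 [354.8 314.3 160.4] [-3.14  -0.004 -0.043] F [ 0.4 -0.9 -0.1] op 49.8
q [ 0.72  0.21  2.02 -0.    0.91  2.34]
dp [-1.900e+00 -1.000e-01  1.514e+02] w [-0.001 -0.004  0.004] rows 3.6299891528679287 0.04837931621336314
```

View pics/w3.png

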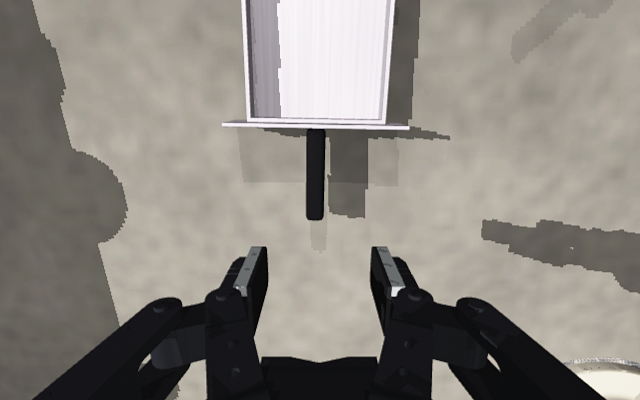

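The handle runs from about (316,129) to (315,219), within about 2 mm of the prediction. I'll shift 1.5 mm left and go down.

```bash
python3 -m creep '[{"dp":[-2,-1.5,35],"angular":[0,0,0.003],"fingers":50},{"dp":[-2,-1.5,70],"angular":[0,0,0.003],"fingers":50},{"dp":[-2,-1.5,100],"angular":[0,0,0.003],"fingers":50},{"dp":[-2,-1.5,128],"angular":[0,0,0.003],"fingers":50},{"dp":[-2,-1.5,145],"angular":[0,0,0.003],"fingers":50}]';python3 -m creep '[{"dp":[0,0,3],"angular":[0,0,0],"fingers":50},{"dp":[0,0,6],"angular":[0,0,0],"fingers":50},{"dp":[0,0,6],"angular":[0,0,0],"fingers":50}]'; python3 - <<'E'
from h import *
im=optics.grab_frame("wrist");cv2.imwrite("pics/w4.png",im)
E
python3 go.py 353.5 316 9 3.1416 0 -0.047
```

```text
clock: 3.38
eef_pos: [354.3, 314.4, 13.6]
tcp_rot: [-3.14, -0.004, -0.05]
contact_force: [-0.7, -0.5, 0.3]
opening: 0.583
clock: 3.63
eef_pos: [355.1, 316.2, 10.1]
tcp_rot: [-3.137, -0.006, -0.049]
contact_force: [0.1, 0.7, -0.5]
opening: 0.584
now 3.6833 [355.1 316.6  10.6] [-3.137 -0.007 -0.049] F [0.2 0.6 1. ] op 50.3
q [ 0.73  0.47  2.11 -0.    0.56  2.35]
dp [-1.6  0.7  1.5] w [-0.005 -0.007 -0.002] rows 0.056230274919602405 0.07056804196876282
```

View pics/w4.png

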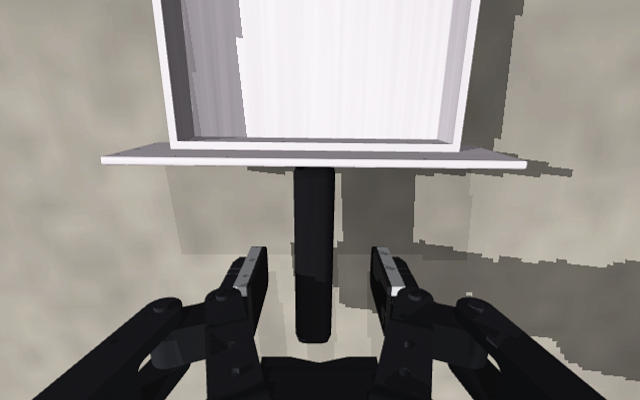

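Handle sits between the pads. Closing.

```bash
python3 -m creep '[{"dp":[-1,-1.5,1],"angular":[-0.005,-0.007,0],"fingers":30},{"dp":[-1,-1.5,1],"angular":[-0.005,-0.007,0],"fingers":12},{"dp":[-1,-1.5,1],"angular":[-0.005,-0.007,0],"fingers":8},{"dp":[-1,-1.5,1],"angular":[-0.005,-0.007,0],"fingers":8},{"dp":[-1,-1.5,1],"angular":[-0.005,-0.007,0],"fingers":8}]' 60; python3 -m creep '[{"dp":[0,0,0],"angular":[0,0,0],"fingers":8},{"dp":[0,0,0],"angular":[0,0,0],"fingers":8},{"dp":[0,0,0],"angular":[0,0,0],"fingers":8}]' 60
```

```text
clock: 4.1
eef_pos: [353.6, 318.7, 9.4]
tcp_rot: [-3.141, -0.0, -0.048]
contact_force: [-0.2, 0.4, 6.8]
opening: 0.174
clock: 4.35
eef_pos: [353.7, 318.7, 9.4]
tcp_rot: [-3.141, -0.0, -0.048]
contact_force: [-0.7, -1.4, 6.7]
opening: 0.174
```

```bash
python3 -m creep '[{"dp":[0,0,-10],"angular":[0,0,0],"fingers":8},{"dp":[0,0,-25],"angular":[0,0,0],"fingers":8},{"dp":[0,0,-45],"angular":[0,0,0],"fingers":8},{"dp":[0,0,-65],"angular":[0,0,0],"fingers":8},{"dp":[0,0,-80],"angular":[0,0,0],"fingers":8}]' 60; python3 -m creep '[{"dp":[0,0,0],"angular":[0,0,0],"fingers":8},{"dp":[0,0,0],"angular":[0,0,0],"fingers":8}]'; python3 - <<'E'
from h import *
cv2.imwrite("pics/w5.png",optics.grab_frame("wrist"));cv2.imwrite("pics/s5.png",optics.grab_frame("scene"))
E
python3 go.py 430 0 90 3.1416 0 0.103
```

```text
clock: 4.77
eef_pos: [353.0, 318.2, 90.4]
tcp_rot: [3.141, 0.001, -0.048]
contact_force: [1.1, 0.7, -2.3]
opening: 0.179
clock: 4.93
eef_pos: [353.4, 318.5, 89.4]
tcp_rot: [-3.141, -0.0, -0.048]
contact_force: [0.3, 0.4, -2.9]
opening: 0.176
now 5.0333 [352.6 317.8  88. ] [ 3.14e+00  2.00e-03 -4.80e-02] F [ 0.1 -0.2 -2.7] op 14.7
q [0.73 0.33 2.07 0.   0.75 2.35]
dp [ 92.6 313.7  -1.7] w [ 0.001  0.002 -0.151] rows 7.843649188279025 1.2093954415655723
```

View pics/w5.png

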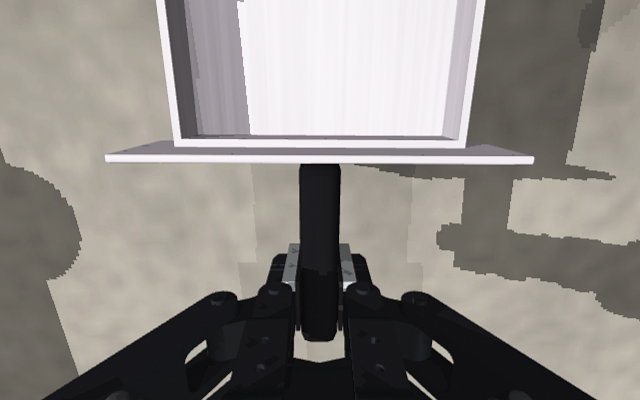

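View pics/s5.png

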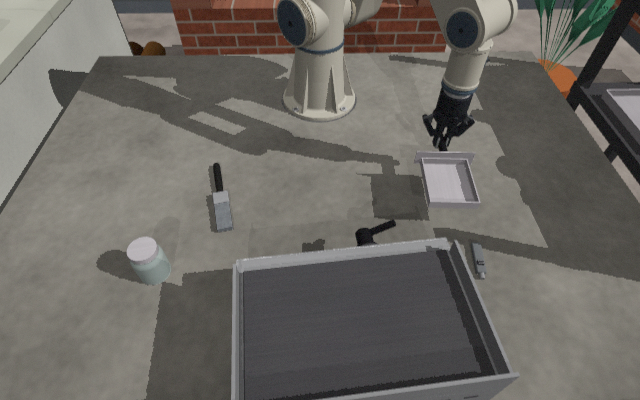

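Tray lifted level: plate edge at v≈156, from (106,158) to (533,158).

```bash
python3 - <<'E'
from h import *
c=optics.camera_params("wrist");T=np.array(c["T_tool_cam"]);C=(c,T[:3,:3],T[:3,3])
for n,(u,v,z) in dict(pl=(106,157,-32.6),pr=(533,157,-32.6),pm=(320,154,-32.6),pm2=(320,162,-32.6),rl=(176,146,-12.6),rr=(466,146,-12.6),hend=(320,340,-27.6)).items(): print(n,p2w("wrist",u,v,z,C).round(1))
E
```

```text
pl [ 56.7 -72.9 -32.6]
pr [ 56.6  75.1 -32.6]
pm [ 57.7   1.2 -32.6]
pm2 [ 54.9   1.2 -32.6]
rl [ 57.6 -57.  -12.6]
rr [ 57.6  60.5 -12.6]
hend [-25.    1.3 -27.6]
```

```bash
python3 go.py 447.3 -84.6 75 3.1416 0 0.103; python3 -m creep '[{"dp":[10,33,0],"angular":[0,0,-0.02],"fingers":8},{"dp":[20,67,0],"angular":[0,0,-0.04],"fingers":8},{"dp":[31,100,0],"angular":[0,0,-0.06],"fingers":8},{"dp":[41,134,0],"angular":[0,0,-0.08],"fingers":8},{"dp":[51,167,0],"angular":[0,0,-0.1],"fingers":8}]';python3 go.py 447.3 -84.6 75 3.1416 0 0.103
```

```text
now 5.0333 [352.6 317.8  88. ] [ 3.14e+00  2.00e-03 -4.80e-02] F [ 0.1 -0.2 -2.7] op 14.7
q [0.73 0.33 2.07 0.   0.75 2.35]
dp [114.  397.3  13.4] w [ 0.001  0.002 -0.151] rows 9.918022048735603 1.2093954415655723
clock: 5.45
eef_pos: [395.2, 147.2, 87.6]
tcp_rot: [3.14, 0.003, 0.054]
contact_force: [1.0, 0.9, -2.4]
opening: 0.178
now 5.45 [395.2 147.2  87.6] [3.14e+00 3.00e-03 5.40e-02] F [ 1.   0.9 -2.4] op 15.2
q [ 0.35  0.26  2.17 -0.    0.71  1.87]
dp [ 39.7 234.2  12.7] w [ 0.001  0.003 -0.049] rows 5.704371365402702 0.3968449443503649
```

```bash
python3 -m creep '[{"dp":[7,38,2],"angular":[0,0.003,-0.02],"fingers":8},{"dp":[14,76,4],"angular":[0,0.003,-0.04],"fingers":8},{"dp":[20,114,6],"angular":[0,0.003,-0.05],"fingers":8},{"dp":[27,152,8],"angular":[0,0.003,-0.05],"fingers":8},{"dp":[33,190,11],"angular":[0,0.003,-0.05],"fingers":8}]';python3 -m creep '[{"dp":[4,22,0],"angular":[0,0,0],"fingers":8},{"dp":[7,44,0],"angular":[0,0,0],"fingers":8},{"dp":[7,44,0],"angular":[0,0,0],"fingers":8},{"dp":[7,44,0],"angular":[0,0,0],"fingers":8}]';python3 - <<'E'
from h import *
s=r.sense(); im=optics.grab_frame("wrist");cv2.imwrite("pics/w6.png",im)
C=cam("wrist",s)
import pickle; pickle.dump(C,open("w6.pkl","wb"))
E
python3 go.py 447.3 -84.6 36.5 3.1416 0 0.103
```

```text
clock: 5.87
eef_pos: [438.2, -40.9, 76.7]
tcp_rot: [3.141, -0.0, 0.102]
contact_force: [0.8, 1.2, -2.1]
opening: 0.173
clock: 6.2
eef_pos: [449.5, -82.8, 76.6]
tcp_rot: [-3.142, 0.0, 0.099]
contact_force: [-0.2, -0.2, -2.5]
opening: 0.177
now 6.25 [449.3 -82.   76.8] [-3.141  0.     0.101] F [ 0.6 -0.2 -2.8] op 14.7
q [-0.18  0.32  2.11  0.    0.71  1.29]
dp [-2.2  2.4 40.3] w [-0.     0.    -0.002] rows 0.9685613333394487 0.01947033060402253
```

View pics/w6.png

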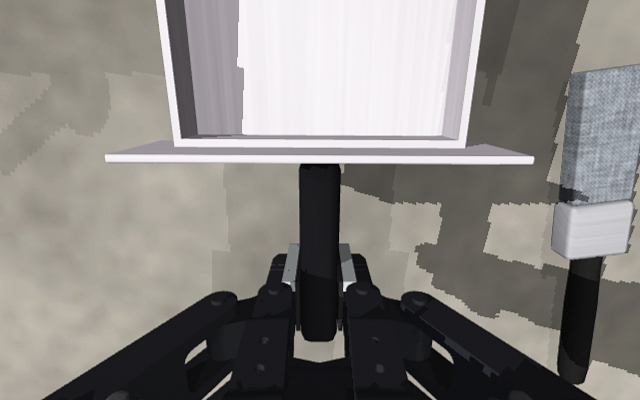

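```bash
python3 -m creep '[{"dp":[-1,1,12],"angular":[0,0,-0.002],"fingers":8},{"dp":[-2,2,24],"angular":[0,0,-0.002],"fingers":8},{"dp":[-2,2,34],"angular":[0,0,-0.002],"fingers":8},{"dp":[-2,2,40],"angular":[0,0,-0.002],"fingers":8},{"dp":[-2,2,40],"angular":[0,0,-0.002],"fingers":8}]';python3 - <<'E'
from h import *
im=optics.grab_frame("top");cv2.imwrite("pics/t7.png",im)
cv2.imwrite("pics/t7z.png",cv2.resize(im[100:270,240:440],None,fx=3.5,fy=3.5,interpolation=cv2.INTER_CUBIC))
E
python3 go.py 447.3 -84.6 36.5 3.1416 0 0.103
```

```text
clock: 6.67
eef_pos: [447.4, -83.4, 36.4]
tcp_rot: [-3.141, 0.001, 0.105]
contact_force: [-1.5, 1.0, -2.6]
opening: 0.172
now 6.7167 [448.  -83.6  37.1] [ 3.142 -0.     0.105] F [ 1.4 -0.7 -2.2] op 15.1
q [-0.19  0.4   2.13  0.    0.61  1.28]
dp [-0.8  0.9  0.6] w [ 0.    -0.     0.002] rows 0.031895275526287827 0.013854411316198918
```

View pics/t7z.png

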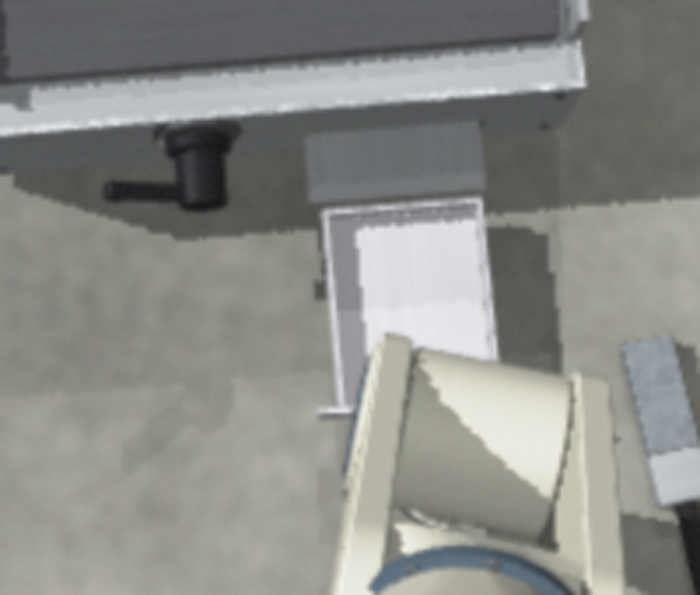

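```bash
python3 - <<'E'
from h import *
f=lambda x,y,z:p2w("top",(x+.5)/3.5-.5+240,(y+.5)/3.5-.5+100,z)
y=.103;ex=np.array([np.cos(y),np.sin(y),0]);ey=np.array([-np.sin(y),np.cos(y),0]);S=np.array([711,-58.5,24])
for n,p in dict(tFL=(321,208,49),tFR=(482,200,49),tR2=(496,358,49),tL2=(343,408,49),lipL=(311,203,12),lipR=(485,191,12),deckL=(0,136,125),deckR=(584,88,125)).items():
    d=f(*p)-S; print(n,round(d@ex,1),round(d@ey,1))
E
```

```text
tFL -54.1 60.4
tFR -58.2 -59.0
tR2 -176.7 -57.2
tL2 -203.7 57.5
lipL -41.1 66.2
lipR -43.1 -66.8
deckL -1.0 282.2
deckR -1.2 -128.6
```

Pan is centred on the slot to about 1 mm. Sliding in.

```bash
python3 -m creep '[{"dp":[15,0.3,0.5],"angular":[0,0,0.001],"fingers":8},{"dp":[30,0.5,0.5],"angular":[0,0,0.001],"fingers":8},{"dp":[45,0.5,0.5],"angular":[0,0,0.001],"fingers":8},{"dp":[60,0.5,0.5],"angular":[0,0,0.001],"fingers":8},{"dp":[75,0.5,0.5],"angular":[0,0,0.001],"fingers":8}]'; python3 go.py 652.2 -63.5 34.5 3.1416 0 0.103;python3 - <<'E'
from h import *
im=optics.grab_frame("wrist");cv2.imwrite("pics/w8.png",im)
E
```

```text
clock: 7.13
eef_pos: [524.3, -76.7, 38.0]
tcp_rot: [3.141, -0.003, 0.103]
contact_force: [0.5, 0.0, -2.1]
opening: 0.174
now 7.1333 [524.3 -76.7  38. ] [ 3.141e+00 -3.000e-03  1.030e-01] F [ 0.5  0.  -2.1] op 14.8
q [-0.15  0.47  1.98 -0.    0.69  1.32]
dp [128.5   0.    3.9] w [ 0.001 -0.003  0.   ] rows 3.0837996316862073 0.02291332553288433
```

View pics/w8.png

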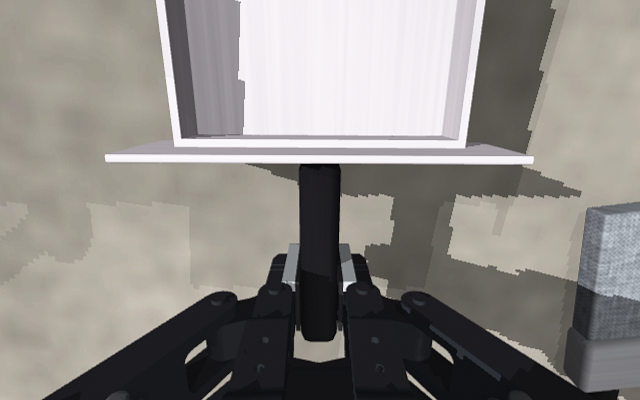

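```bash
python3 -m creep '[{"dp":[15,0,0.5],"angular":[0,-0.003,0],"fingers":8},{"dp":[30,0,1],"angular":[0,-0.003,0],"fingers":8},{"dp":[45,0,1],"angular":[0,-0.003,0],"fingers":8},{"dp":[60,0,1],"angular":[0,-0.003,0],"fingers":8},{"dp":[75,0,1],"angular":[0,-0.003,0],"fingers":8}]'; python3 go.py 652.2 -63.5 34.5 3.1416 0 0.103
```

```text
clock: 7.6
eef_pos: [598.4, -69.0, 37.0]
tcp_rot: [3.141, 0.001, 0.103]
contact_force: [0.1, 0.5, -2.1]
opening: 0.179
now 7.6 [598.4 -69.   37. ] [3.141e+00 1.000e-03 1.030e-01] F [ 0.1  0.5 -2.1] op 15.3
q [-0.12  0.56  1.81 -0.    0.77  1.35]
dp [54.1  0.1  2.5] w [0.001 0.001 0.   ] rows 1.2979539311719694 0.008136404298915274
```

```bash
python3 -m creep '[{"dp":[10,0,0.5],"angular":[0,0,0],"fingers":8},{"dp":[20,0,1],"angular":[0,0,0],"fingers":8},{"dp":[30,0,1],"angular":[0,0,0],"fingers":8},{"dp":[38,0,1.5],"angular":[0,0,0],"fingers":8},{"dp":[44,0,2],"angular":[0,0,0],"fingers":8}]'; python3 go.py 652.2 -63.5 34.5 3.1416 0 0.103
```

```text
clock: 8.02
eef_pos: [642.4, -64.7, 34.6]
tcp_rot: [3.141, 0.001, 0.103]
contact_force: [-0.5, -0.5, -1.0]
opening: 0.171
now 8.0167 [642.4 -64.7  34.6] [3.141e+00 1.000e-03 1.030e-01] F [-0.5 -0.5 -1. ] op 14.6
q [-0.1   0.61  1.71 -0.    0.82  1.37]
dp [ 9.9 -0.2  0. ] w [ 0.001  0.001 -0.   ] rows 0.23650386736432663 0.007872221934971285
```

```bash
python3 -m creep '[{"dp":[3,0,0],"angular":[0,0,0],"fingers":8},{"dp":[6,0,0],"angular":[0,0,0],"fingers":8}]'; python3 -m creep '[{"dp":[2,0,0],"angular":[0,0,0],"fingers":8},{"dp":[4,0,0],"angular":[0,0,0],"fingers":8}]'; python3 go.py 652.2 -63.5 34.5 3.1416 0 0.103
```

```text
clock: 8.18
eef_pos: [647.6, -64.2, 34.4]
tcp_rot: [3.141, 0.001, 0.103]
contact_force: [-1.0, -0.3, -1.0]
opening: 0.177
clock: 8.35
eef_pos: [651.4, -63.8, 34.5]
tcp_rot: [3.141, 0.001, 0.103]
contact_force: [0.2, -0.2, -1.7]
opening: 0.175
now 8.35 [651.4 -63.8  34.5] [3.141e+00 1.000e-03 1.030e-01] F [ 0.2 -0.2 -1.7] op 14.9
q [-0.1   0.62  1.69 -0.    0.83  1.37]
dp [ 0.8 -0.3  0. ] w [ 0.001  0.001 -0.   ] rows 0.020338758325361705 0.011697945368932428
```

```bash
python3 -m creep '[{"dp":[1.5,0,0],"angular":[0,0,0],"fingers":8},{"dp":[3,0,0],"angular":[0,0,0],"fingers":8}]';python3 -m creep '[{"dp":[1.5,0,0],"angular":[0,0,0],"fingers":8},{"dp":[2,0,0],"angular":[0,0,0],"fingers":8}]'; 
```

```text
clock: 8.52
eef_pos: [652.1, -63.9, 34.0]
tcp_rot: [3.141, 0.006, 0.103]
contact_force: [-13.1, -3.6, 4.4]
opening: 0.176
clock: 8.68
eef_pos: [652.1, -63.8, 33.8]
tcp_rot: [3.142, 0.01, 0.104]
contact_force: [-16.6, -3.8, 8.4]
opening: 0.175
```

Contact came exactly where home was predicted. I'll ease the push and release.

```bash
python3 -m creep '[{"dp":[-2,0,0],"angular":[0,0,0],"fingers":8},{"dp":[-3,0,0],"angular":[0,0,0],"fingers":8}]';python3 -m creep '[{"dp":[0,0,0],"angular":[0,0,0],"fingers":16},{"dp":[0,0,0],"angular":[0,0,0],"fingers":24},{"dp":[0,0,0],"angular":[0,0,0],"fingers":32},{"dp":[0,0,0],"angular":[0,0,0],"fingers":40},{"dp":[0,0,0],"angular":[0,0,0],"fingers":40}]' 30; python3 - <<'E'
from h import *
im=optics.grab_frame("wrist");cv2.imwrite("pics/w9.png",im)
E
python3 go.py 652.2 -63.5 34.5 3.1416 0 0.103
```

```text
clock: 8.85
eef_pos: [652.1, -63.8, 34.1]
tcp_rot: [3.141, 0.003, 0.103]
contact_force: [-2.4, -0.2, -1.6]
opening: 0.177
clock: 9.27
eef_pos: [654.2, -63.6, 34.9]
tcp_rot: [3.141, -0.0, 0.103]
contact_force: [0.2, -0.7, -0.2]
opening: 0.463
now 9.3167 [654.1 -63.6  34.8] [3.141 0.    0.103] F [0.3 0.7 0.9] op 39.8
q [-0.1   0.63  1.69 -0.    0.83  1.37]
dp [-1.9 -0.3  0.3] w [ 0.001  0.    -0.   ] rows 0.04541779062635521 0.005811528618002905
```

View pics/w9.png

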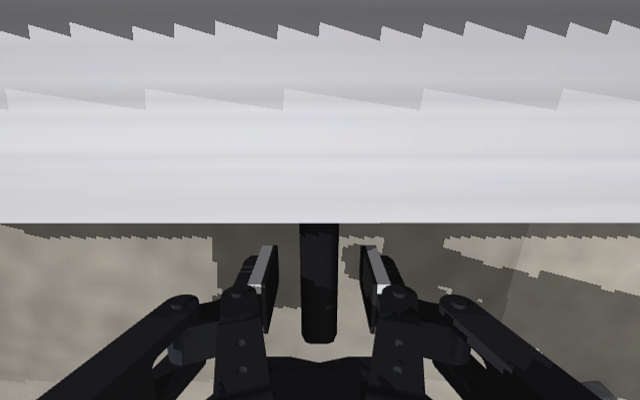

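```bash
python3 -m creep '[{"dp":[-2,0,-5],"angular":[0,0,0],"fingers":40},{"dp":[-6,0,-20],"angular":[0,0,0],"fingers":40},{"dp":[-12,0,-45],"angular":[0,0,0],"fingers":40},{"dp":[-25,0,-80],"angular":[0,0,0],"fingers":40},{"dp":[-40,0,-110],"angular":[0,0,0],"fingers":40}]';python3 go.py 530 -40 260 3.1416 -0.4 0.103
```

```text
clock: 9.73
eef_pos: [613.8, -67.6, 146.1]
tcp_rot: [3.141, 0.001, 0.103]
contact_force: [0.3, -0.6, -0.0]
opening: 0.469
now 9.7333 [613.8 -67.6 146.1] [3.141e+00 1.000e-03 1.030e-01] F [ 0.3 -0.6 -0. ] op 40.1
q [-0.11  0.43  1.72 -0.    0.99  1.36]
dp [ -80.6  -36.  -113.8] w [0.001 0.401 0.   ] rows 3.454182392671301 3.204904434478979
```

```bash
python3 -m creep '[{"dp":[-20,-9,-28],"angular":[0,0.1,0],"fingers":20},{"dp":[-40,-18,-57],"angular":[0,0.2,0],"fingers":0},{"dp":[-60,-27,-85],"angular":[0,0.3,0],"fingers":0},{"dp":[-80,-36,-114],"angular":[0,0.4,0],"fingers":0},{"dp":[-80,-36,-114],"angular":[0,0.4,0],"fingers":0}]' 60;python3 -m creep '[{"dp":[0,0,0],"angular":[0,0,0],"fingers":0},{"dp":[0,0,0],"angular":[0,0,0],"fingers":0}]';python3 - <<'E'
from h import *
s=r.sense(); im=optics.grab_frame("wrist");cv2.imwrite("pics/w10.png",im)
C=cam("wrist",s)
import pickle; pickle.dump(C,open("w10.pkl","wb"))
print(s["eef_pos"],s["opening"])
cv2.imwrite("pics/w10z.png",cv2.resize(im[40:220,110:470],None,fx=2.2,fy=2.2,interpolation=cv2.INTER_CUBIC))
E
```

```text
clock: 10.15
eef_pos: [526.4, -39.1, 264.3]
tcp_rot: [3.139, -0.411, 0.104]
contact_force: [-0.4, -1.2, 0.1]
opening: -0.001
clock: 10.32
eef_pos: [531.2, -40.2, 259.5]
tcp_rot: [3.14, -0.4, 0.103]
contact_force: [-0.3, 0.1, 0.4]
opening: -0.001
[531.20704007 -40.16023426 259.5053978 ] -0.001050880149885362
```

View pics/w10z.png

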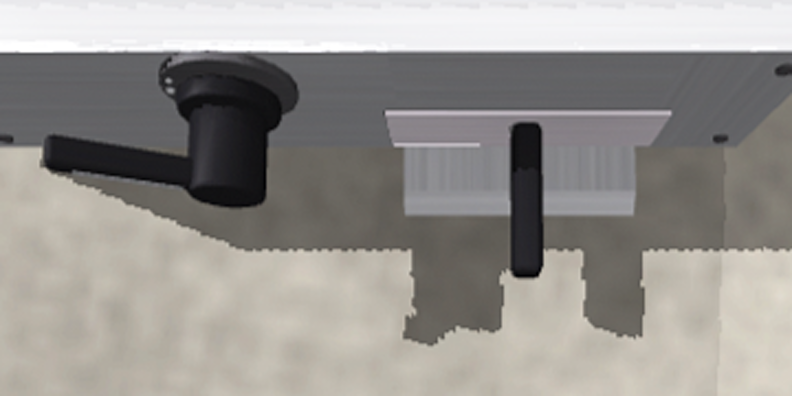

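```bash
python3 - <<'E'
from h import *
import pickle
C=pickle.load(open("w10.pkl","rb"))
f=lambda x,y,z:p2w("wrist",(x+.5)/2.2-.5+110,(y+.5)/2.2-.5+40,z,C)
y=.103;ex=np.array([np.cos(y),np.sin(y),0]);ey=np.array([-np.sin(y),np.cos(y),0]);S=np.array([711,-58.5,24])
for n,p in dict(pTL=(386,111,66),pTR=(670,111,66),pBL=(393,146,24),pBR=(650,146,24),hTipL=(512,275,61),hTipR=(542,275,61),hNearL=(513,124,61),hNearR=(541,124,61),lipL=(404,191,24),lipR=(635,191,24),bR=(733,147,0),dk=(0,52,125),hubNT=(230,204,85),levtip=(44,150,122)).items():
    d=f(*p)-S; print(n,round(d@ex,1),round(d@ey,1))
# predict tap
A=S+ex*-48+ey*145; A[2]=95
def px(p): q=w2p("wrist",p,C); return ((q-[110,40])*2.2).round(0)
print("axis",A, px(A))
for rr in (55,75): 
  L=A+ey*rr*np.cos(.5)+np.array([0,0,rr*np.sin(.5)]);print(rr,L,px(L), px(L+7*ex),px(L-7*ex))
E
```

```text
pTL -2.9 74.1
pTR -2.9 -74.5
pBL -5.2 74.3
pBR -5.2 -75.3
hTipL -88.9 8.5
hTipR -88.9 -7.1
hNearL -7.8 7.4
hNearR -7.8 -7.5
lipL -32.1 67.7
lipR -32.1 -65.9
bR 3.7 -133.3
dk -2.6 237.5
hubNT -58.6 147.8
levtip -45.9 217.6
axis [648.34578454  80.79626443  95.        ] [229. 175.]
55 [643.38306512 128.80749909 121.36840462] [100. 155.] [100. 139.] [ 99. 170.]
75 [641.57843987 146.26612988 130.9569154 ] [ 47. 146.] [ 48. 130.] [ 46. 162.]
```

The tray is home: plate square against the panel, centred within 0.5 mm, handle tip at slot x of about −87 after correcting the bias. The lever is where the geometry predicts. Next I'll move above the lever with fingers shut.

```bash
python3 go.py 643 132.5 185 3.1416 0 0.103
```

```text
now 10.3667 [531.5 -40.1 258.5] [ 3.141 -0.398  0.103] F [ 0.4  0.6 -0.7] op -0.0
q [-0.14 -0.01  2.08  0.14  0.69  1.24]
dp [  90.1 -160.3  117.5] w [ 0.001 -0.398  0.   ] rows 5.233628693340852 3.1863910225305783
```

```bash
python3 -m creep '[{"dp":[15,-27,19],"angular":[0,-0.07,0],"fingers":0},{"dp":[30,-54,38],"angular":[0,-0.14,0],"fingers":0},{"dp":[45,-81,58],"angular":[0,-0.21,0],"fingers":0},{"dp":[60,-108,77],"angular":[0,-0.28,0],"fingers":0},{"dp":[75,-134,97],"angular":[0,-0.34,0],"fingers":0}]';python3 go.py 643 132.5 165 3.1416 0 0.103
```

```text
clock: 10.78
eef_pos: [625.0, 106.1, 195.1]
tcp_rot: [3.14, -0.052, 0.103]
contact_force: [0.6, -0.6, 0.5]
opening: 0.0
now 10.7833 [625.  106.1 195.1] [ 3.14  -0.052  0.103] F [ 0.6 -0.6  0.5] op 0.0
q [ 0.17  0.38  1.69 -0.01  1.03  1.64]
dp [ 19.  -24.4  31.1] w [ 0.002 -0.052  0.   ] rows 1.0526578887957252 0.41969012791779287
```

```bash
python3 -m creep '[{"dp":[7,-9,10],"angular":[0,-0.03,0],"fingers":0},{"dp":[14,-18,20],"angular":[0,-0.05,0],"fingers":0},{"dp":[19,-24.5,30],"angular":[0,-0.05,0],"fingers":0},{"dp":[19,-24.5,30],"angular":[0,-0.05,0],"fingers":0},{"dp":[19,-24.5,30],"angular":[0,-0.05,0],"fingers":0}]';python3 go.py 643 132.5 145 3.1416 0 0.103;python3 - <<'E'
from h import *
im=optics.grab_frame("wrist");cv2.imwrite("pics/w11.png",im)
im=optics.grab_frame("scene");cv2.imwrite("pics/s11.png",cv2.resize(im[150:300,280:480],None,fx=4,fy=4))
E
```

```text
clock: 11.2
eef_pos: [640.7, 130.6, 167.0]
tcp_rot: [3.14, -0.005, 0.103]
contact_force: [1.5, -0.1, 0.7]
opening: -0.001
now 11.2 [640.7 130.6 167. ] [ 3.14  -0.005  0.103] F [ 1.5 -0.1  0.7] op -0.1
q [ 0.2   0.46  1.63 -0.    1.05  1.67]
dp [ 2.4 -1.7 22. ] w [ 0.001 -0.005  0.   ] rows 0.5321976238795237 0.04462685037809193
```

View pics/w11.png

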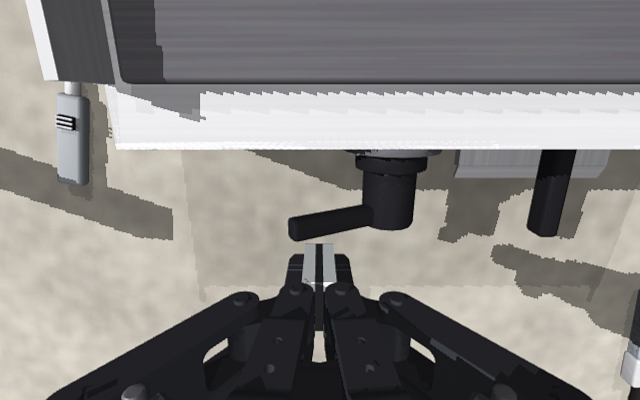

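View pics/s11.png

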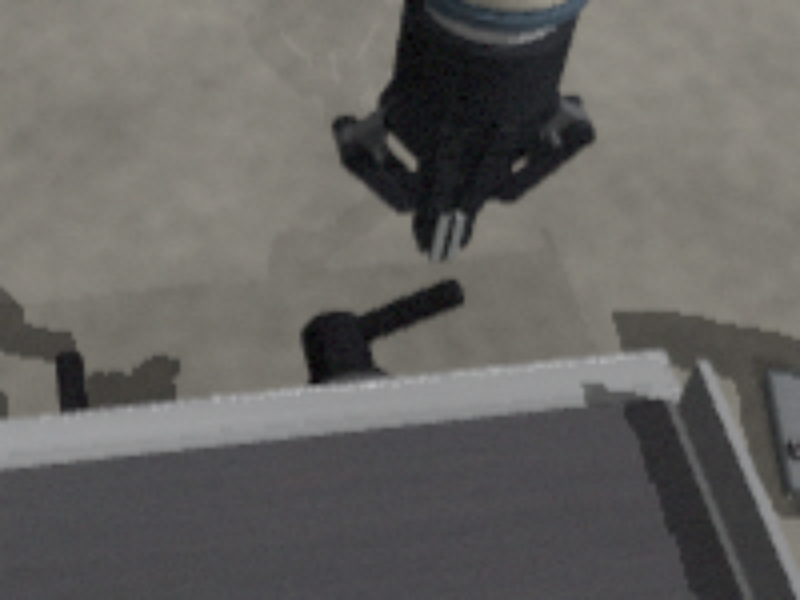

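```bash
python3 -m creep '[{"dp":[1,-1,8],"angular":[0,0,0],"fingers":0},{"dp":[2,-1.5,16],"angular":[0,0,0],"fingers":0},{"dp":[2,-1.5,22],"angular":[0,0,0],"fingers":0},{"dp":[2,-1.5,27],"angular":[0,0,0],"fingers":0},{"dp":[2,-1.5,32],"angular":[0,0,0],"fingers":0}]';python3 go.py 643 132.5 100 3.1416 0 0.103;python3 - <<'E'
from h import *
im=optics.grab_frame("wrist");cv2.imwrite("pics/w12.png",im)
E
```

```text
clock: 11.72
eef_pos: [643.2, 132.2, 136.9]
tcp_rot: [3.141, -0.009, 0.103]
contact_force: [-0.3, 0.8, -0.3]
opening: 0.0
now 11.7167 [643.2 132.2 136.9] [ 3.141 -0.009  0.103] F [-0.3  0.8 -0.3] op 0.0
q [ 0.2   0.49  1.65 -0.    0.99  1.67]
dp [-0.5 -0.3 36.9] w [ 0.001 -0.009 -0.   ] rows 0.885488406978134 0.07106062176424843
```

View pics/w12.png

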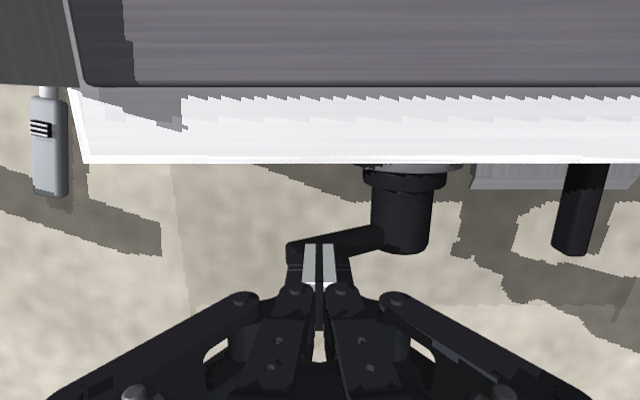

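Fingertips are over the lever. Pressing.

```bash
python3 -m creep '[{"dp":[0,0,5],"angular":[0,0,0],"fingers":0},{"dp":[0,0,10],"angular":[0,0,0],"fingers":0},{"dp":[0,0,15],"angular":[0,0,0],"fingers":0},{"dp":[0,0,20],"angular":[0,0,0],"fingers":0},{"dp":[0,0,25],"angular":[0,0,0],"fingers":0}]';python3 -m creep '[{"dp":[0,0,4],"angular":[0,0,0],"fingers":0},{"dp":[0,0,8],"angular":[0,0,0],"fingers":0},{"dp":[0,0,12],"angular":[0,0,0],"fingers":0},{"dp":[0,0,16],"angular":[0,0,0],"fingers":0},{"dp":[0,0,20],"angular":[0,0,0],"fingers":0}]';python3 go.py 643 132.5 70 3.1416 0 0.103
```

```text
clock: 12.18
eef_pos: [644.0, 132.7, 112.4]
tcp_rot: [3.141, -0.01, 0.103]
contact_force: [-0.5, 1.7, 2.2]
opening: -0.002
clock: 12.6
eef_pos: [643.9, 132.8, 92.3]
tcp_rot: [3.141, -0.009, 0.103]
contact_force: [0.3, 3.3, 3.7]
opening: 0.001
now 12.6 [643.9 132.8  92.3] [ 3.141 -0.009  0.103] F [0.3 3.3 3.7] op 0.1
q [ 0.2   0.55  1.67 -0.    0.91  1.67]
dp [-1.1  0.2 22.2] w [ 0.    -0.009 -0.   ] rows 0.5340235784377648 0.07389403157044978
```

```bash
python3 -m creep '[{"dp":[-0.5,0,4],"angular":[0,0,0],"fingers":0},{"dp":[-0.5,0,8],"angular":[0,0,0],"fingers":0},{"dp":[-0.5,0,12],"angular":[0,0,0],"fingers":0}]';python3 -m creep '[{"dp":[0,0,2],"angular":[0,0,0],"fingers":0},{"dp":[0,0,4],"angular":[0,0,0],"fingers":0},{"dp":[0,0,6],"angular":[0,0,0],"fingers":0}]'
```

```text
clock: 12.85
eef_pos: [644.3, 131.8, 81.3]
tcp_rot: [3.14, -0.011, 0.103]
contact_force: [-1.5, -3.1, 17.7]
opening: -0.001
clock: 13.1
eef_pos: [644.8, 131.9, 75.7]
tcp_rot: [3.14, -0.012, 0.103]
contact_force: [-0.7, -0.8, 12.5]
opening: -0.002
```

```bash
python3 -m creep '[{"dp":[0,0,1.5],"angular":[0,0,0],"fingers":0},{"dp":[0,0,3],"angular":[0,0,0],"fingers":0}]';python3 -m creep '[{"dp":[0,0,1.5],"angular":[0,0,0],"fingers":0},{"dp":[0,0,3],"angular":[0,0,0],"fingers":0}]'
```

```text
clock: 13.27
eef_pos: [644.9, 132.1, 72.7]
tcp_rot: [3.14, -0.012, 0.103]
contact_force: [-0.3, -2.0, 19.3]
opening: -0.003
clock: 13.43
eef_pos: [645.5, 132.0, 71.5]
tcp_rot: [3.14, -0.013, 0.103]
contact_force: [-7.1, -3.8, 37.7]
opening: -0.001
```

Hard stop reached at about z 72. Easing slightly and holding.

```bash
python3 -m creep '[{"dp":[0,0,-1],"angular":[0,0,0],"fingers":0},{"dp":[0,0,-1.5],"angular":[0,0,0],"fingers":0},{"dp":[0,0,-1.5],"angular":[0,0,0],"fingers":0},{"dp":[0,0,-1.5],"angular":[0,0,0],"fingers":0},{"dp":[0,0,-1.5],"angular":[0,0,0],"fingers":0}]';python3 -m creep '[{"dp":[0,0,0],"angular":[0,0,0],"fingers":0},{"dp":[0,0,0],"angular":[0,0,0],"fingers":0},{"dp":[0,0,0],"angular":[0,0,0],"fingers":0},{"dp":[0,0,0],"angular":[0,0,0],"fingers":0},{"dp":[0,0,0],"angular":[0,0,0],"fingers":0}]';python3 - <<'E'
from h import *
im=optics.grab_frame("wrist");cv2.imwrite("pics/w13.png",im)
im=optics.grab_frame("scene");cv2.imwrite("pics/s13.png",cv2.resize(im[150:300,280:480],None,fx=4,fy=4))
s=r.sense();C=cam("wrist",s)
y=.103;ex=np.array([np.cos(y),np.sin(y),0]);ey=np.array([-np.sin(y),np.cos(y),0]);S=np.array([711,-58.5,24])
A=S-48*ex+145*ey;A[2]=95
for t in(-.58,-.2,.12):
  L=A-7*ex+75*np.cos(t)*ey;L[2]+=75*np.sin(t);print(t,w2p("wrist",L,C),w2p("scene",L+7*ex))
g=S-85*ex;g[2]=61;print("handle tip pred",w2p("wrist",g,C))
print(s["eef_pos"],s["contact_force"])
E
```

```text
clock: 13.85
eef_pos: [645.1, 132.0, 72.4]
tcp_rot: [3.14, -0.012, 0.103]
contact_force: [-3.5, -1.3, 22.6]
opening: 0.003
clock: 14.27
eef_pos: [645.1, 132.1, 72.4]
tcp_rot: [3.14, -0.012, 0.103]
contact_force: [-3.3, -1.8, 23.0]
opening: 0.004
-0.58 [296.97450972 257.72343206] [387.64443798 242.97885685]
-0.2 [271.18376503 282.98558447] [393.91308199 235.88960374]
0.12 [260.69766382 314.37739325] [395.95493702 229.56180125]
handle tip pred [663.65120795 310.95251264]
[645.10605981 132.02670126  72.39721495] [-3.27424293 -2.69389285 23.13654752]
```

View pics/w13.png

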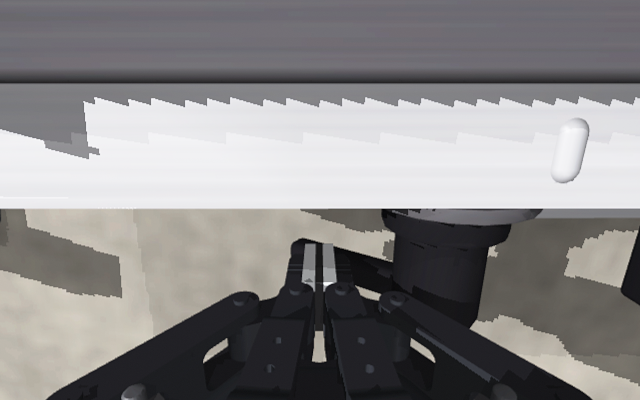

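View pics/s13.png

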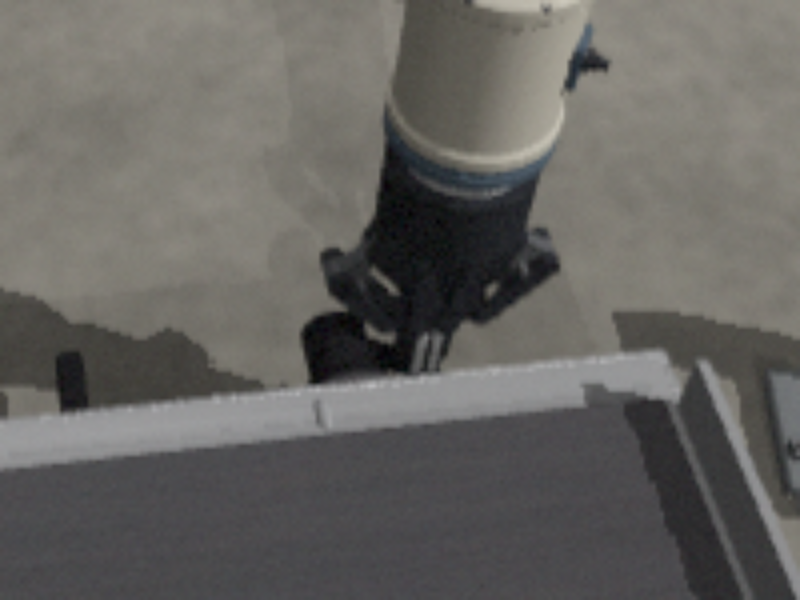

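The lever tip at about (295,255) matches the −0.58 rad prediction of (297,258). The push is steady at 23 N, and the tray handle in the scene view hasn't moved from (70,380). Handing in.

```bash
python3 -c "
from rig import r
print(r.sign_off()); s=r.sense(); print(s['clock'],s['contact_force'],s['eef_pos'])"
```

```text
the job is handed in; nothing more can be done
None
the job is handed in; nothing more can be done
```

I slid the drip tray home and let go of it. Then I pressed the tap lever past low and high to its stop and handed the job in with the fingers still pressing, at about 14.3 s on the clock. The sign-off gives no verdict.

- **Tray:** it met the panel where home was predicted. After release, the camera showed it centred within about 1 mm and square. The picture put the handle about 4 mm short of home, but the lip read about 2 mm short in that same picture. That leaves it about 2 mm out, inside the tolerance.
- **Tap:** the push peaked near 18 N, fell to 12.5 N, then rose sharply at the hard stop (TCP z about 72 mm). I eased it to a steady 23 N. The lever tip in the image matches the third position. I could not read the joint angle directly.
- **Other objects:** the arm stayed clear of the jar, lighter and brush. The lighter and brush showed no sign of having moved in the pictures I took. I did not recheck the jar after the start of the job.

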